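Unpin a sprung guard and hold it just below its balance point

ROBOT

A 6-joint arm with a two-finger parallel gripper is mounted at the origin on the work surface. World frame = base frame: x ahead of the robot, y to its left, z up, the work surface at z = 0. Lengths are in m, angles in rad, forces in N, time in s.
With the tool pointing down it reaches from about 0.3 to 0.75 m from the base axis. Payload 8.5 kg.
Tool frame: the origin (TCP) lies at the very end of the fingers, on their centre line; the grasp point (between the pads) lies 19 mm behind it (robot.grip_point_offset is the distance from the TCP to the grasp point, in m); z points along the fingers, y is the direction in which the jaws open and shut (so a half turn about z gives the same grasp; the last joint's range is limited). The gripper opens to 88 mm and grips with 3 to 60 N. Pads are 18 mm wide; open, the fingers measure 123 mm over their backs; the gripper's body (75 mm by 187 mm) begins 45 mm behind the grasp point.
Start: joints at [0.89, 0.381, 1.297, -0, 1.464, -0.215], TCP at [0.247, 0.491, 0.239] pointing down, gripper open.
Joint ranges: [-3.11, 3.11], [-0.89, 2.33], [0.22, 2.48], [-1.42, 4.56], [0.17, 2.85], [-2.88, 2.88]. Speed limits (rad/s): [2.39, 2.39, 3.14, 3.14, 3.14, 3.14].

INTERFACE

Orientations are given as [roll, pitch, yaw] about the fixed x, y, z axes, in that order (R = Rz(yaw) Ry(pitch) Rx(roll)).
In Python, from cell import monitor, viewer, robot gives the robot as it stands.
- The arm moves only by the tool arm_command, never from a script. Its argument "steps" is a list of rows, each a list of 3 entries, a list of its own where there are three numbers: the shift along the world's x, y, z in cm, then the turn, a rotation vector about the world's x, y, z in rad, then the closure, from 0 (fully open) to 1 (shut). In form: [[[dx, dy, dz], [wx, wy, wz], hand], ...]. A call has 1 to 20 rows; each row shifts and turns the commanded pose from where the row before left it; what a row does not reach is not made up. A row lasts 1/12 s, in which the tool goes at most 41.7 mm and 7.16 degrees, less where a joint would pass 70% of its speed; a pose out of reach is approached as far as the arm can. A call with a gripper value outside its range is refused whole. The fingers move at their own pace and stop on an object; the grip force is fixed at half the most. Time passes only in rows, so rows that do not move let the fingers close. It gives the time, the measured TCP pose, the force and the opening at its end, in the units of the state.
- monitor.observe(): the state, without advancing time (a new reading comes with each control period).
- viewer.capture(name): name is "scene" or "top" or "wrist"; returns a dict with "pixels" (400x640x3 uint8, blue, green, red), "depth" (400x640 float32, m along the optical axis (not along the pixel's ray), 0 where there is no reading), "vfov" (degrees; the focal length in pixels is half the picture's height over the tangent of half this angle, whatever the lens; pixels are square), "cx", "cy" (the principal point, pixels), "R" (3x3) and "t" (3): a world point X has camera coordinates R X + t; the wrist camera has in their place "mount" (4x4, takes a point from camera to tool coordinates, whose origin is the TCP and whose axes are the flange's). Camera axes: x right, y down, z forward; pixel columns grow to the right and rows downward; lengths in m; the calibration is good to about 2 mm. A picture is of the moment at which its call begins: read the wrist's pose just before it.
- robot.finish_job(): hands the job in, once; it reports no verdict.
The state is a dict: "clock": time; "joints": joint angles; "qd": joint speeds; "joint_efforts": joint torques, N m; "ee_pos": TCP position; "tool_rot": TCP orientation; "contact_force": force on the tool from outside, world axes, zero at the start; "torque": the same for the moment, N m; "width": opening from 0.0 (shut) to 1.0 (fully open).
Only numpy, scipy, OpenCV 4.12 (cv2) and the standard library are available. Lean on these libraries where they do the work, as an engineer would, in place of code of your own. Each camera call takes 0.05 s, during which the arm holds its last target.

TASK

Open the yellow sprung guard on the bench fixture for me: draw the red-tabbed locking pin out of its bore and lay it, let go, in the notch of the blue rest. Then raise the guard by its bar until it is clearly past its balance point, about 75 degrees open, without ever letting it swing upright, and ease it back to just below the balance point, about 57 degrees open, where it would sink if you let go. Finish while still holding it there, steady, and leave the other things on the bench where they are.

Things in the scene. Friction and masses are not known exactly. Their poses are not given: they have to be found in the camera images.
- fixture: Open-topped yellow steel fixture box fixed to the bench, 200 (x) by 220 (y) by 72 mm high, with the hinged guard on top. Origin at the centre of its underside, z up; its x axis points from the bar side (towards the robot) to the hinge side, y to its left. On the left (+y) wall stands a dark bore block, x -68 to -32, y 100 to 130 mm, top 111 mm high, with a level 12 mm square bore along y, 96 mm up. The pin's tip sticks out of the bore over the guard's edge and locks it shut.
- guard_hinge (a point): Point on the guard's hinge axis, middle of its width, 80 mm above the bench, at x = 95 mm in the fixture's frame. Axes as the fixture's; the hinge runs along y. Does not move with the guard.
- guard (a joint): Opening angle of the guard, rad: 0 shut (level, pinned), 1.57 upright, stop at 1.75. Frame 190 by 190 by 14 mm, yellow, with a clear window; about 0.95 kg, hinged on its far edge. Hinge springs carry part of the weight: left alone it falls shut from below the balance point, which lies at 1.13 rad (65 degrees), and springs up to the stop from above it. The bar needs about 1.6 N to lift when shut and less than 1 N near the balance point, either way.
- guard_bar (a point): Centre of the guard's dark round grip bar, 12 mm thick, along y, 100 mm free between its two brackets, set 45 mm ahead of the guard's front edge in its plane. 240 mm from the hinge axis: in the fixture's frame at angle a it lies 240*cos(a) mm towards -x of the hinge and 240*sin(a) mm above it, at y = 0. Moves and turns with the guard; the round bar can turn between the fingers.
- pin_tab (a point): Centre of the pin's upright red grip tab: 14 mm thick (x), 22 mm long (y), 40 mm tall (z), its underside level with the shank's. Axes as the pin's. Loose pin, about 70 g; at the start its z is up and its y points out of the bore, away from the guard.
- pin_shank (a point): Middle of the pin's square steel shank, 10 by 10 by 80 mm long along y; the tab's centre lies 51 mm towards +y and 15 mm above this point. At the start the shank's tip sticks about 30 mm past the block's inner face: drawing at least 70 mm along the pin's +y clears the bore fully. In the rest this point belongs at rest_notch.
- rest: Blue block fixed to the bench, 46 by 44 mm, on a 70 by 60 mm foot, with an open-topped notch along its y axis: straight, 16 mm wide and 14 mm deep, floor 45 mm above the bench, then two lips flaring outwards to about 73 mm above the bench, 48 mm wide overall at the top. Origin at the centre of its underside, z up. The pin lies along the notch (either end may carry the tab), its tab standing clear of the block's end.
- rest_notch (a point): Where the middle of the shank lies when the pin is laid fully down in the rest: centre of the notch, 5 mm above its floor (50 mm above the bench). Axes as the rest's, notch along y.
- spray_can: Bystander: black spray can, 54 mm across, 160 mm high, origin at the centre of its base. Leave it alone.
- wrench: Bystander: steel wrench 180 mm long lying along its x axis. Leave it alone.
- collar: Bystander: steel collar ring 56 mm across, 16 mm high, origin at the centre of its underside. Leave it alone.
Mind the look-alikes: they are no part of the job. Of the things that look like the part that bears pin_tab, the smallest one is meant.

How it is judged:
By the outcome, as a careful person would: the job done as asked, in the order asked, and still so for the second after the job is handed in, while the arm keeps its last pose, push and grip.
It also fails if it takes over 64 s, if anything falls off the work surface, if the arm or the gripper's body presses on something with over 40 N, if the wrist force passes 120 N, or if a joint passes its speed limit or range.

## Working session

There is one attempt and no reset: what is moved stays moved. The work goes in short steps, Python scripts to look and compute and a tool call to move; the robot and the scene stay as the last step left them, time stands still between calls to the robot, and variables do not carry over. Pictures are saved under pics/ and viewed, and the job is handed in when it is done.

Besides the shell and the picture viewer there is one more tool, called after ">>>" as name([rows], argument=value, ...), one row to a line, values as JSON. arm_command: Moves the arm, as the interface text tells. Its arguments: {"type":"object","properties":{"steps":{"type":"array","items":{"type":"array"}}},"required":["steps"]}

```bash
mkdir -p pics; ls; cat > h.py <<'E'
import numpy as np, cv2
from cell import monitor, viewer, robot
def K(c):
    f=c["pixels"].shape[0]/2/np.tan(np.radians(c["vfov"])/2); return f
def pts(c):
    f=K(c); h,w=c["depth"].shape; u,v=np.meshgrid(np.arange(w),np.arange(h)); d=c["depth"]
    P=np.stack([(u-c["cx"])/f*d,(v-c["cy"])/f*d,d],-1)
    return (P-np.array(c["t"]))@np.array(c["R"])
E
python3 - <<'E'
from h import *
print(monitor.observe())
for n in ("scene","top","wrist"):
    c=viewer.capture(n); cv2.imwrite(f"pics/{n}0.png",c["pixels"]); np.savez(f"{n}0.npz",**c)
    print(n,{k:c[k] for k in c if k not in("pixels","depth")})
E
```

```text
pics
{'clock': 0.0, 'joints': array([ 8.89736063e-01,  3.81193261e-01,  1.29824594e+00,  8.65225457e-06,
        1.46359432e+00, -2.15305320e-01]), 'qd': array([ 1.31669418e-03,  2.54229245e-03,  1.74566645e-03, -9.16295521e-05,
        4.17493365e-04, -5.34022861e-04]), 'joint_efforts': array([-3.84775958e-04, -4.37932885e+01, -2.24556792e+01,  7.13579846e-02,
        3.51918780e-02, -7.37120922e-05]), 'ee_pos': array([0.24682866, 0.49119492, 0.23814424]), 'tool_rot': array([-3.14018689e+00, -3.16237108e-04,  2.67583655e+00]), 'contact_force': array([-1.10356443, -0.66513923, -0.73924166]), 'torque': array([-0.02006472,  0.00316875,  0.01486335]), 'width': 1.0029849490388645}
scene {'vfov': 45.394323467812654, 'cx': 318.45733918095243, 'cy': 198.1038292816871, 'R': array([[-0.26480447,  0.96424199, -0.01076929],
       [ 0.73009223,  0.19318044, -0.65547437],
       [-0.62995549, -0.18143512, -0.75514063]]), 't': array([ 0.20588742, -0.3694411 ,  1.55856415])}
top {'vfov': 45.93457163114903, 'cx': 315.21399120754234, 'cy': 206.34771670169454, 'R': array([[-0.01212608, -0.99977602, -0.01734535],
       [-0.98907328,  0.0145415 , -0.14670577],
       [ 0.14692514,  0.01537686, -0.98902809]]), 't': array([-0.02071835,  0.58580743,  1.10674301])}
wrist {'vfov': 64.30749698152108, 'cx': 314.6432432895185, 'cy': 197.51000845256755, 'mount': array([[-2.45480786e-04, -9.50523591e-01, -3.10652287e-01,
         8.15076517e-02],
       [ 9.99999619e-01, -4.93585654e-04,  7.20046574e-04,
         3.59164294e-04],
       [-8.37754767e-04, -3.10651992e-01,  9.50523349e-01,
        -1.46321854e-01],
       [ 0.00000000e+00,  0.00000000e+00,  0.00000000e+00,
         1.00000000e+00]])}
```

View pics/scene0.png

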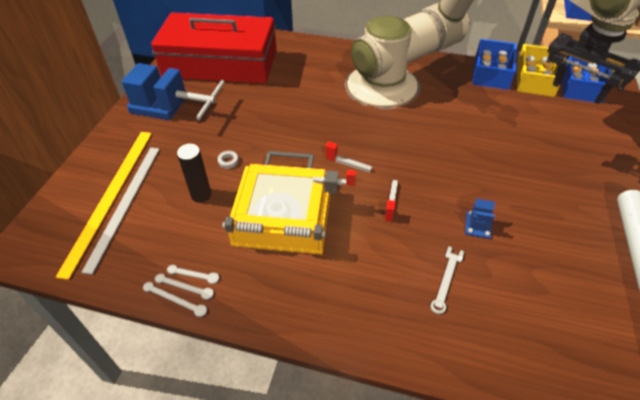

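View pics/top0.png

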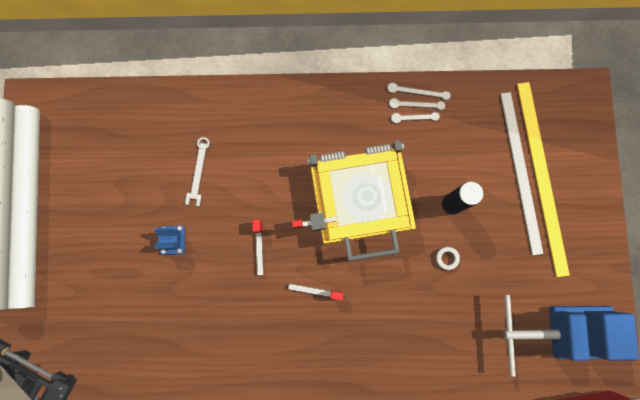

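View pics/wrist0.png

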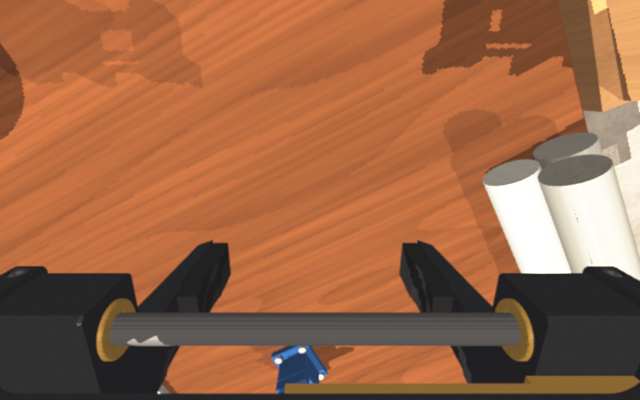

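The top view shows the fixture at about (365,195), with the pin tab at (298,223) in the bore block. There are two loose look-alike pins at (258,245) and (315,293), and the rest is at (170,240). Next I'll measure these from the colour masks and depth.

```bash
python3 - <<'E'
from h import *
c=dict(np.load("top0.npz")); P=pts(c); hsv=cv2.cvtColor(c["pixels"],cv2.COLOR_BGR2HSV)
H,S,V=cv2.split(hsv); z=P[...,2]
def comps(m,n,mina=20):
    k,l,s,ce=cv2.connectedComponentsWithStats(m.astype(np.uint8))
    for i in range(1,k):
        if s[i,4]<mina: continue
        q=P[l==i]; q=q[c["depth"][l==i]>0]
        if len(q)==0: continue
        top=np.percentile(q[:,2],90)
        t=q[q[:,2]>top-.006]
        r=cv2.minAreaRect((t[:,:2]*1000).astype(np.float32))
        print(n,s[i],"mean",q.mean(0).round(3),"ztop",top.round(3),"rect mm",np.round(r[0],1),np.round(r[1],1),round(r[2],1))
comps(((H<6)|(H>174))&(S>180)&(V>90),"red",10)
comps((H>100)&(H<125)&(S>120),"blue",30)
comps((H>20)&(H<32)&(S>150)&(V>120),"yel",200)
# table points
t=z[(abs(P[...,0]-.5)<.3)&(c["depth"]>0)]
print(np.percentile(t,[5,20,50]))
pix=c["pixels"]
cv2.imwrite("pics/fx.png",cv2.resize(pix[130:280,240:440],None,fx=4,fy=4,interpolation=cv2.INTER_CUBIC))
s=np.load("scene0.npz")["pixels"]
cv2.imwrite("pics/fx2.png",cv2.resize(s[130:265,210:370],None,fx=5,fy=4.4,interpolation=cv2.INTER_CUBIC)[:600])
cv2.imwrite("pics/rest.png",np.hstack([cv2.resize(pix[215:265,145:195],(400,400),interpolation=cv2.INTER_CUBIC),cv2.resize(s[190:245,455:510],(400,400),interpolation=cv2.INTER_CUBIC)]))
E
```

```text
red [252 220  10  12 104] mean [0.541 0.114 0.045] ztop 0.054 rect mm [539.9 113.6] [26.9 16.9] 1.9
red [292 220  10   8  58] mean [0.536 0.013 0.12 ] ztop 0.132 rect mm [534.9  11.7] [13.2 21.2] 10.2
red [331 291  12   9  54] mean [ 0.372 -0.075  0.05 ] ztop 0.054 rect mm [372.1 -76.6] [26.6 17.2] 78.5
blue [155 226  29  28 605] mean [0.51  0.324 0.044] ztop 0.071 rect mm [511.4 329.2] [47.6 44.2] 3.2
blue [ 550  307   88   53 4093] mean [ 0.285 -0.643  0.093] ztop 0.116 rect mm [ 280.6 -650.5] [143.8  97.5] 89.9
yel [   0    0  640   19 8184] mean [ 1.516  0.167 -0.614] ztop -0.568 rect mm [1517.4  546.8] [1406.6   19.1] 89.9
yel [ 518   83   52  194 2328] mean [ 0.661 -0.6    0.006] ztop 0.009 rect mm [ 658.9 -601.1] [499.4  34.4] 6.7
yel [ 317  151   99   93 3276] mean [ 0.601 -0.156  0.084] ztop 0.089 rect mm [ 608.6 -141. ] [190.6 190. ] 8.6
[-0.00416618 -0.00202157  0.00028575]
```

View pics/fx.png

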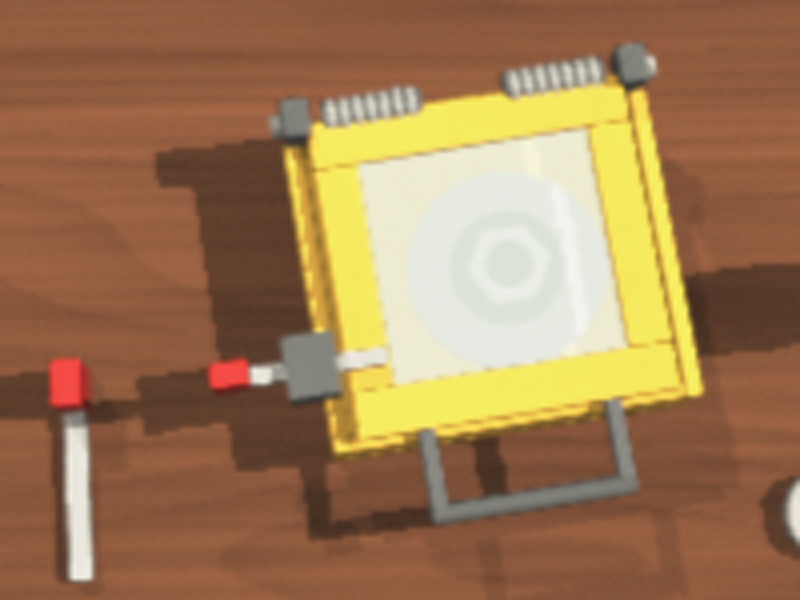

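View pics/fx2.png

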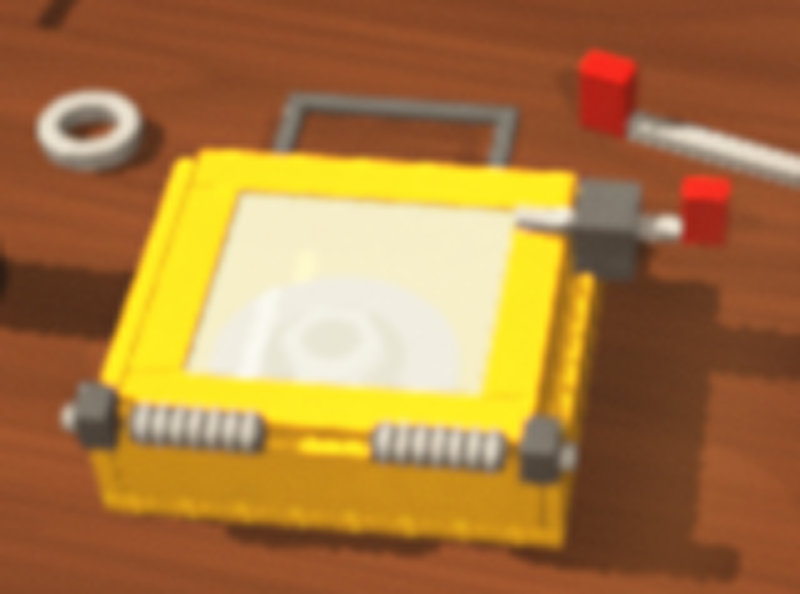

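View pics/rest.png

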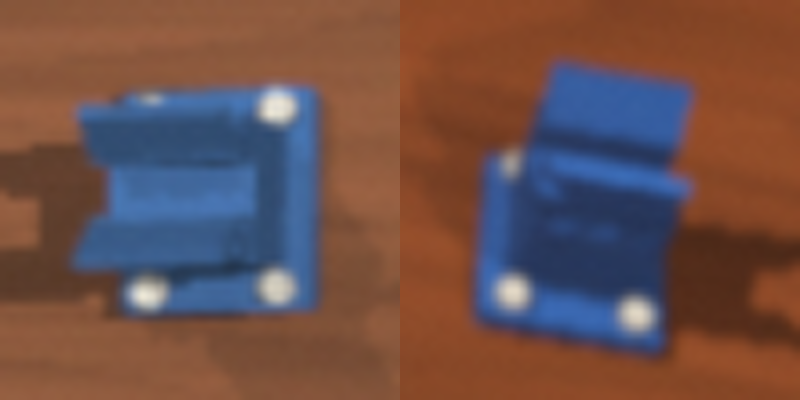

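The notch runs almost along world y. The fixture yaw is about +9°, and the tab top is at 132 mm, where 131 was expected. Next I'll move above the tab and look with the wrist camera.

>>> arm_command([
  [[1.8, -3.0, 0.1], [0, 0, -0.06], 0],
  [[1.8, -3.0, 0.1], [0, 0, -0.06], 0],
  [[1.8, -3.0, 0.1], [0, 0, -0.06], 0],
  [[1.8, -3.0, 0.1], [0, 0, -0.06], 0],
  [[1.8, -3.0, 0.1], [0, 0, -0.06], 0],
  [[1.8, -3.0, 0.1], [0, 0, -0.06], 0],
  [[1.8, -3.0, 0.1], [0, 0, -0.06], 0],
  [[1.8, -3.0, 0.1], [0, 0, -0.06], 0],
  [[1.8, -3.0, 0.1], [0, 0, -0.06], 0],
  [[1.8, -3.0, 0.1], [0, 0, -0.06], 0],
  [[1.8, -3.0, 0.1], [0, 0, -0.06], 0],
  [[1.8, -3.0, 0.1], [0, 0, -0.06], 0],
  [[1.8, -3.0, 0.1], [0, 0, -0.06], 0],
  [[1.8, -3.0, 0.1], [0, 0, -0.06], 0],
  [[1.8, -3.0, 0.1], [0, 0, -0.06], 0],
  [[1.8, -3.0, 0.1], [0, 0, -0.06], 0],
  [[0, 0, 0], [0, 0, 0], 0],
  [[0, 0, 0], [0, 0, 0], 0],
])

```text
clock: 1.65
ee_pos: [0.5353, 0.0103, 0.2541]
tool_rot: [-3.14, -0.001, 1.714]
contact_force: [-0.1, 0.7, -0.5]
width: 1.002
```

```bash
cat >> h.py <<'E'
from scipy.spatial.transform import Rotation as Ro
def wrist(name):
    o=monitor.observe(); c=viewer.capture("wrist")
    M=np.array(c["mount"]); T=np.eye(4); T[:3,:3]=Ro.from_euler("xyz",o["tool_rot"]).as_matrix(); T[:3,3]=o["ee_pos"]
    W=T@M; c["R"]=W[:3,:3].T; c["t"]=-W[:3,:3].T@W[:3,3]
    cv2.imwrite(f"pics/{name}.png",c["pixels"]); return o,c
def cast(c,u,v,z):
    f=K(c); R=np.array(c["R"]); o=-R.T@c["t"]; d=R.T@np.array([(u-c["cx"])/f,(v-c["cy"])/f,1]); return o+d*(z-o[2])/d[2]
E
python3 - <<'E'
from h import *
o,c=wrist("w1"); print(o["clock"],o["ee_pos"],o["tool_rot"],o["contact_force"])
P=pts(c);np.savez("w1.npz",**c)
H,S,V=cv2.split(cv2.cvtColor(c["pixels"],cv2.COLOR_BGR2HSV))
m=((H<6)|(H>174))&(S>180)&(V>90)
k,l,s,ce=cv2.connectedComponentsWithStats(m.astype(np.uint8))
for i in range(1,k):
    if s[i,4]<50: continue
    q=P[l==i]; top=np.percentile(q[:,2],90); t=q[abs(q[:,2]-top)<.004]
    r=cv2.minAreaRect((t[:,:2]*1000).astype(np.float32)); print(s[i],top,r)
E
```

```text
1.65 [0.5352868  0.0102649  0.25405634] [-3.14040844e+00 -5.54315596e-04  1.71376703e+00] [-0.07585288  0.72192531 -0.45612813]
[320  59  29  23 580] 0.05316456684022909 ((539.7440795898438, 116.98251342773438), (28.290515899658203, 18.27054214477539), 3.1305160522460938)
[307 165  17  33 508] 0.13098289059278162 ((534.6682739257812, 14.390138626098633), (12.528194427490234, 21.073802947998047), 7.805273532867432)
[159 197  33  36 740] 0.05243771263549407 ((371.456298828125, -74.30361938476562), (28.905248641967773, 18.367780685424805), 80.1961898803711)
```

View pics/w1.png

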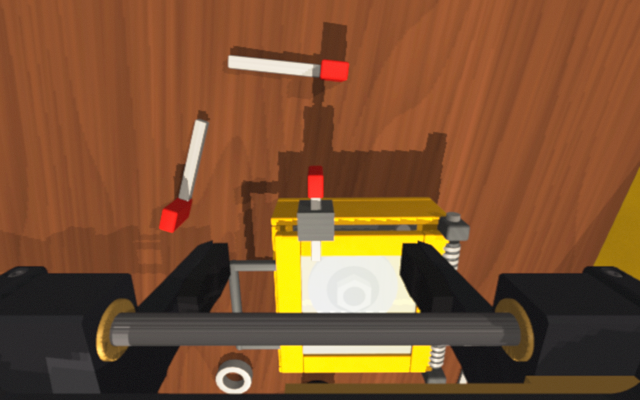

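The wrist view shows the tab at (315,182), with the block at (315,220) and the two look-alikes clear of the path. I'll check the block, bar and guard before descending.

```bash
python3 - <<'E'
from h import *
for n in ("w1","top0"):
    c=dict(np.load(n+".npz")); P=pts(c); H,S,V=cv2.split(cv2.cvtColor(c["pixels"],cv2.COLOR_BGR2HSV)); X=P[...,0];Y=P[...,1];z=P[...,2]
    box=(X>.4)&(X<.75)&(Y<.03)&(Y>-.28)
    def rect(m,t):
        k,l,s,ce=cv2.connectedComponentsWithStats(m.astype(np.uint8),connectivity=8); 
        i=1+np.argmax(s[1:,4]); q=P[l==i]; r=cv2.minAreaRect((q[:,:2]*1000).astype(np.float32)); print(n,t,s[i],q.mean(0).round(4),np.round(r[0],1),np.round(r[1],1),round(r[2],1))
    rect(box&(z>.1)&(z<.117)&(S<90)&(V<150)&(Y>-.06)&(Y<.0),"block")
    rect(box&(z>.055)&(z<.1)&(S<100)&(V<150)&(X<.54),"bar")
    rect(box&(z>.078)&(z<.1)&(H>20)&(H<32)&(S>120),"guard")
c=dict(np.load("top0.npz"))
a=cast(c,349.5,260,.08);b=cast(c,398,252,.08);print("barcorners",a,b,(a+b)/2,np.degrees(np.arctan2(b[0]-a[0],a[1]-b[1])),np.hypot(*(a-b)[:2]))
E
```

```text
w1 block [ 297  208   37   32 1077] [ 0.5414 -0.0298  0.1106] [541.4 -31.2] [35.2 30. ] 9.1
w1 bar [229 260  46  53 821] [ 0.4705 -0.1189  0.0838] [ 480.8 -130.6] [50.7 71. ] 3.5
w1 guard [ 280  346  152   27 2820] [ 0.6161 -0.2163  0.087 ] [ 618.5 -215.1] [187.6  49.2] 8.1
top0 block [310 213  15  18 204] [ 0.5414 -0.034   0.1102] [541.8 -33.9] [36.3 29.1] 7.8
top0 bar [345 230  55  31 429] [ 0.4754 -0.1616  0.084 ] [ 486.1 -159.4] [ 54.  120.3] 8.6
top0 guard [ 318  151   92   89 2908] [ 0.6044 -0.1438  0.0865] [ 608.7 -141.2] [190.6 190.6] 8.4
barcorners [ 0.45325385 -0.10700378  0.08      ] [ 0.47024874 -0.21965459  0.08      ] [ 0.46175129 -0.16332918  0.08      ] 8.579147157126487 0.11392554639536792
```

>>> arm_command([
  [[0, 0.1, -2.0], [0, 0, 0.005], 0],
  [[0, 0.1, -2.0], [0, 0, 0], 0],
  [[0, 0, -2.0], [0, 0, 0], 0.3],
  [[0, 0, -2.0], [0, 0, 0], 0.3],
  [[0, 0, -2.0], [0, 0, 0], 0.3],
  [[0, 0, -2.0], [0, 0, 0], 0.3],
  [[0, 0, -2.0], [0, 0, 0], 0.3],
  [[0, 0, -1.5], [0, 0, 0], 0.3],
  [[0, 0, 0], [0, 0, 0], 0.3],
  [[0, 0, 0], [0, 0, 0], 0.3],
  [[0, 0, 0], [0, 0, 0], 0.3],
])

```text
clock: 2.62
ee_pos: [0.5352, 0.0141, 0.1009]
tool_rot: [3.14, 0.0, 1.722]
contact_force: [-0.2, 0.3, 0.4]
width: 0.701
```

```bash
python3 - <<'E'
from h import *
o,c=wrist("w2"); print(o["clock"],o["ee_pos"],o["tool_rot"],o["contact_force"])
E
```

```text
2.6167 [0.53522438 0.01405437 0.10089093] [3.14013176e+00 4.76237022e-04 1.72210649e+00] [-0.24520031  0.25066558  0.39467644]
```

View pics/w2.png

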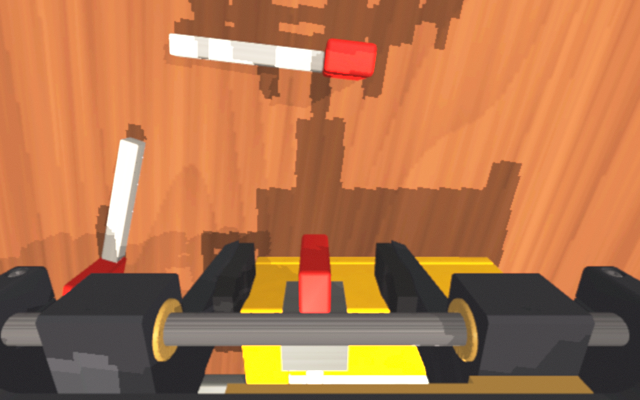

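The tab at (315,270) is centred between the fingers, so I'll close on it.

>>> arm_command([
  [[0, 0, -0.2], [0, 0, 0], 0.6],
  [[0, 0, 0], [0, 0, 0], 0.8],
  [[0, 0, 0], [0, 0, 0], 1],
  [[0, 0, 0], [0, 0, 0], 1],
  [[0, 0, 0], [0, 0, 0], 1],
  [[0, 0, 0], [0, 0, 0], 1],
  [[0, 0, 0], [0, 0, 0], 1],
  [[0, 0, 0], [0, 0, 0], 1],
])

```text
clock: 3.33
ee_pos: [0.535, 0.0134, 0.0978]
tool_rot: [3.142, -0.0, 1.721]
contact_force: [-0.1, -0.3, 0.5]
width: 0.157
```

>>> arm_command([
  [[-0.07, 0.49, 0], [0, 0, 0], 1],
  [[-0.07, 0.49, 0], [0, 0, 0], 1],
  [[-0.08, 0.5, 0], [0, 0, 0], 1],
  [[-0.07, 0.49, 0], [0, 0, 0], 1],
  [[-0.08, 0.5, 0], [0, 0, 0], 1],
  [[-0.07, 0.49, 0], [0, 0, 0], 1],
])

```text
clock: 3.83
ee_pos: [0.5305, 0.0437, 0.0977]
tool_rot: [-3.141, -0.0, 1.721]
contact_force: [0.1, 0.2, 0.2]
width: 0.157
```

>>> arm_command([
  [[-0.15, 0.99, 0], [0, 0, 0], 1],
  [[-0.15, 0.99, 0], [0, 0, 0], 1],
  [[-0.15, 0.99, 0], [0, 0, 0], 1],
  [[-0.15, 0.99, 0], [0, 0, 0], 1],
  [[-0.15, 0.99, 0], [0, 0, 0], 1],
  [[-0.15, 0.99, 0], [0, 0, 0], 1],
  [[0, 0, 1], [0, 0, 0], 1],
  [[0, 0, 2], [0, 0, 0], 1],
  [[0, 0, 2], [0, 0, 0], 1],
  [[0, 0, 1], [0, 0, 0], 1],
  [[0, 0, 0], [0, 0, 0], 1],
])

```text
clock: 4.75
ee_pos: [0.5224, 0.103, 0.1598]
tool_rot: [3.137, 0.001, 1.721]
contact_force: [0.6, -0.6, -0.7]
width: 0.156
```

```bash
python3 - <<'E'
from h import *
c=viewer.capture("scene"); s=c["pixels"]; cv2.imwrite("pics/s3.png",cv2.resize(s[80:280,200:520],(800,500)))
o,c=wrist("w3"); np.savez("w3.npz",**c); print(o["ee_pos"],o["contact_force"])
E
```

```text
[0.52182038 0.10291324 0.15836784] [-0.4224534   0.50193595 -1.04804033]
```

View pics/s3.png

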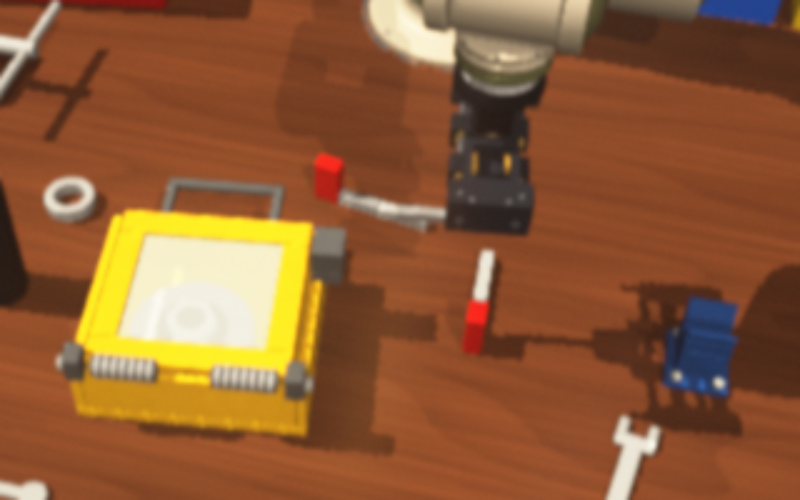

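View pics/w3.png

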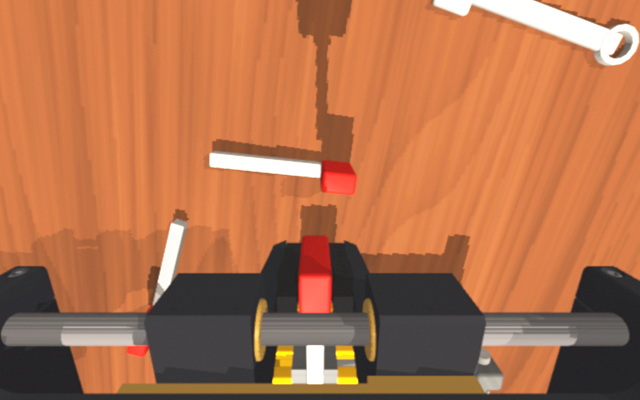

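The pin is clear of the bore and level in the grip. The view shows the shank trailing at (315,360). I'll move part way, turn to the notch heading and measure the rest with the wrist camera.

>>> arm_command([
  [[-0.1, 1.0, 0.5], [0, 0, -0.01], 1],
  [[-0.1, 2.0, 0.5], [0, 0, -0.01], 1],
  [[-0.1, 2.0, 0.5], [0, 0, -0.01], 1],
  [[-0.1, 2.0, 0.5], [0, 0, -0.01], 1],
  [[-0.1, 2.0, 0.5], [0, 0, -0.01], 1],
  [[-0.1, 1.0, 0.5], [0, 0, -0.02], 1],
  [[-0.1, 0.5, 0.5], [0, 0, -0.02], 1],
  [[0, 0, 0], [0, 0, 0], 1],
  [[0, 0, 0], [0, 0, 0], 1],
])

```text
clock: 5.6
ee_pos: [0.5143, 0.2075, 0.1917]
tool_rot: [-3.14, 0.0, 1.632]
contact_force: [0.2, 0.1, -0.3]
width: 0.156
```

```bash
python3 - <<'E'
from h import *
o,c=wrist("w4"); np.savez("w4.npz",**c); print(o["ee_pos"],o["tool_rot"],o["contact_force"])
P=pts(c); H,S,V=cv2.split(cv2.cvtColor(c["pixels"],cv2.COLOR_BGR2HSV)); z=P[...,2]
m=(H>100)&(H<125)&(S>120)&(c["depth"]>0)&(abs(P[...,0]-.51)<.1)&(abs(P[...,1]-.33)<.1)
for lo,hi,t in((.066,.078,"lips top"),(.04,.05,"floor"),(.035,.08,"block")):
    q=P[m&(z>lo)&(z<hi)]; 
    if len(q)<5: print(t,len(q)); continue
    r=cv2.minAreaRect((q[:,:2]*1000).astype(np.float32)); print(t,len(q),q.mean(0).round(4),np.round(r[0],1),np.round(r[1],1),r[2])
E
```

```text
[0.51427013 0.20750707 0.19171318] [-3.14009879e+00  2.80321414e-04  1.63192580e+00] [ 0.21770753  0.05876517 -0.33113997]
lips top 1613 [0.5109 0.333  0.071 ] [510.7 332.7] [48.3 43.8] 1.4695614576339722
floor 1155 [0.5107 0.3323 0.0453] [510.7 332.5] [39.7 43.5] 1.4518004655838013
block 3939 [0.5108 0.3324 0.0604] [510.7 333. ] [48.3 44.3] 1.4514034986495972
```

View pics/w4.png

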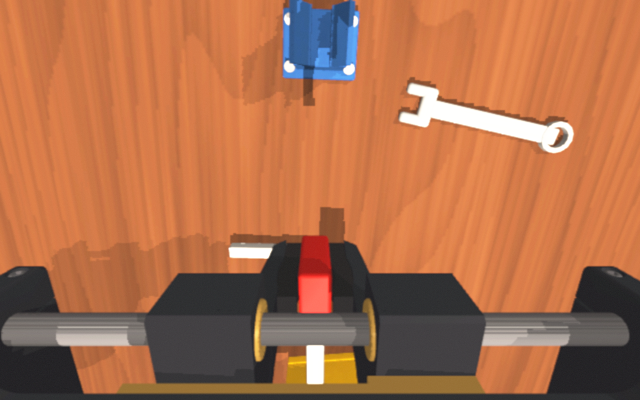

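The rest reads (510.7, 332.5) with yaw about 1.5–2°, lips at 71 mm and floor at 45 mm, which matches its description. I'll move over it.

>>> arm_command([
  [[0, 1.0, 0], [0, 0, -0.01], 1],
  [[-0.1, 2.5, 0], [0, 0, -0.01], 1],
  [[-0.1, 3.0, 0], [0, 0, -0.008], 1],
  [[-0.1, 3.0, 0], [0, 0, 0], 1],
  [[-0.1, 3.0, -0.5], [0, 0, 0], 1],
  [[-0.1, 2.5, -1], [0, 0, 0], 1],
  [[0, 1.5, -1.5], [0, 0, 0], 1],
  [[0, 0.95, -1.5], [0, 0, 0], 1],
  [[0, 0, -1.5], [0, 0, 0], 1],
  [[0, 0, -1.0], [0, 0, 0], 1],
  [[0, 0, 0], [0, 0, 0], 1],
  [[0, 0, 0], [0, 0, 0], 1],
])

```text
clock: 6.65
ee_pos: [0.5098, 0.3812, 0.1224]
tool_rot: [-3.141, 0.001, 1.602]
contact_force: [0.3, -0.5, -1.5]
width: 0.154
```

```bash
python3 - <<'E'
from h import *
o=monitor.observe(); print(o["ee_pos"],o["tool_rot"])
for n in("top","scene"):
    c=viewer.capture(n); s=c["pixels"]; np.savez(n+"5.npz",**c)
    a,b=(slice(190,290),slice(90,250)) if n=="top" else (slice(120,260),slice(400,560))
    cv2.imwrite(f"pics/{n}5.png",cv2.resize(s[a,b],None,fx=4,fy=4,interpolation=cv2.INTER_CUBIC))
E
```

```text
[0.50979267 0.38121074 0.12241006] [-3.14056790e+00  5.13034176e-04  1.60206072e+00]
```

View pics/top5.png

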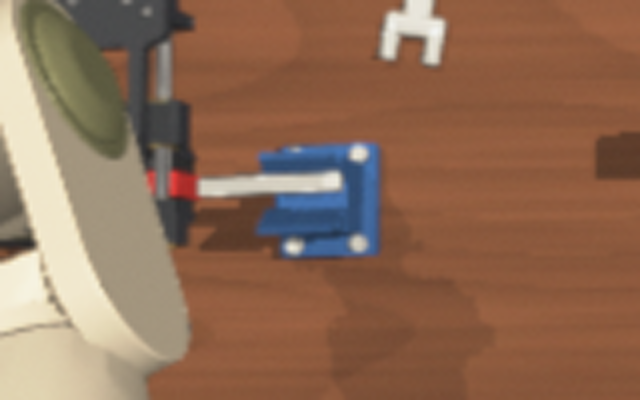

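View pics/scene5.png

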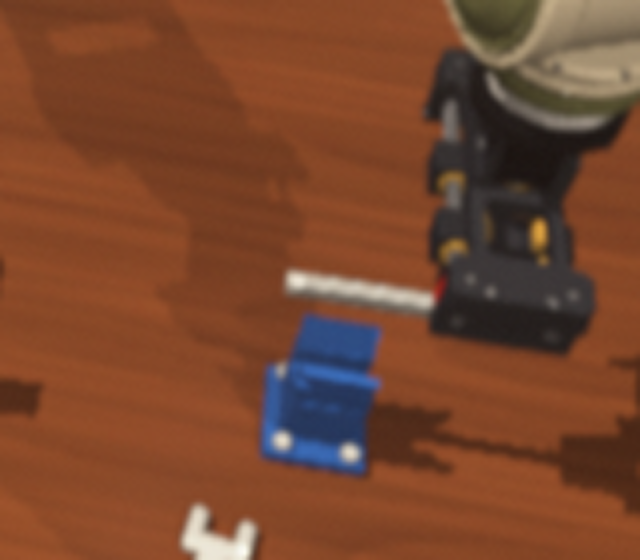

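```bash
python3 - <<'E'
from h import *
c=dict(np.load("top5.npz")); P=pts(c); H,S,V=cv2.split(cv2.cvtColor(c["pixels"],cv2.COLOR_BGR2HSV)); z=P[...,2]
m=(z>.105)&(z<.135)&(S<60)&(V>120)&(abs(P[...,0]-.51)<.03)&(P[...,1]>.26)&(P[...,1]<.375)
q=P[m]; p=np.polyfit(q[:,1],q[:,0],1); print(len(q),q.min(0),q.max(0),"yaw",np.degrees(-np.arctan(p[0])),"x at .332",np.polyval(p,.332),"z slope",np.polyfit(q[:,1],q[:,2],1))
m=(H>100)&(H<125)&(S>120)&(abs(P[...,0]-.51)<.06)&(abs(P[...,1]-.33)<.07)
q=P[m&(z>.04)&(z<.05)]; r=cv2.minAreaRect((q[:,:2]*1000).astype(np.float32)); print(q.mean(0),r)
q=P[m&(z>.066)]; r=cv2.minAreaRect((q[:,:2]*1000).astype(np.float32)); print(q.mean(0),r)
E
```

```text
161 [0.50658313 0.28789543 0.11595494] [0.51784125 0.36684296 0.12930479] yaw 1.7860996667933997 x at .332 0.5116515590052578 z slope [0.0229339  0.11639087]
[0.50741878 0.32369003 0.04430408] ((505.53228759765625, 321.2998962402344), (39.1447868347168, 48.389808654785156), 31.26676368713379)
[0.51267774 0.32892761 0.0710551 ] ((511.2455139160156, 329.2852783203125), (47.562808990478516, 42.60267639160156), 0.8247691988945007)
```

Pin centre against notch, both from the top camera: x 511.7 vs 511.2, y 327.5 vs 329.3, yaw 1.8°. They're aligned, so I'll lower.

>>> arm_command([
  [[-0.05, 0.1, -1.0], [0, 0, 0], 1],
  [[0, 0, -1.5], [0, 0, 0], 1],
  [[0, 0, -1.5], [0, 0, 0], 1],
  [[0, 0, -1.0], [0, 0, 0], 1],
  [[0, 0, -0.5], [0, 0, 0], 1],
  [[0, 0, -0.5], [0, 0, 0], 1],
  [[0, 0, -0.3], [0, 0, 0], 1],
  [[0, 0, -0.3], [0, 0, 0], 1],
  [[0, 0, -0.2], [0, 0, 0], 1],
  [[0, 0, 0], [0, 0, 0], 1],
  [[0, 0, 0], [0, 0, 0], 1],
])

```text
clock: 7.67
ee_pos: [0.5092, 0.383, 0.055]
tool_rot: [3.141, -0.0, 1.603]
contact_force: [-0.3, -0.2, 0.0]
width: 0.154
```

>>> arm_command([
  [[0, 0, -0.15], [0, 0, 0], 1],
  [[0, 0, -0.1], [0, 0, 0], 1],
  [[0, 0, 0], [0, 0, 0], 1],
  [[0, 0, 0], [0, 0, 0], 1],
])

```text
clock: 8.0
ee_pos: [0.5093, 0.383, 0.0527]
tool_rot: [3.141, -0.0, 1.603]
contact_force: [-0.3, 1.4, 2.9]
width: 0.155
```

Contact came at about the expected height (2.9 N up). I'll release and retreat straight up.

>>> arm_command([
  [[0, 0, 0], [0, 0, 0], 0.75],
  [[0, 0, 0], [0, 0, 0], 0.7],
  [[0, 0, 0], [0, 0, 0], 0.6],
  [[0, 0, 0], [0, 0, 0], 0.5],
  [[0, 0, 0], [0, 0, 0], 0.5],
  [[0, 0, 1], [0, 0, 0], 0.5],
  [[0, 0, 2], [0, 0, 0], 0.5],
  [[0, 0, 3], [0, 0, 0], 0.5],
  [[0, 0, 3], [0, 0, 0], 0.5],
  [[0, 0, 3], [0, 0, 0], 0.5],
  [[0, 0, 2], [0, 0, 0], 0.5],
  [[0, 0, 1], [0, 0, 0], 0.5],
  [[0, 0, 0], [0, 0, 0], 0.5],
])

```text
clock: 9.08
ee_pos: [0.5096, 0.3832, 0.2049]
tool_rot: [3.137, -0.002, 1.603]
contact_force: [0.2, -0.1, -0.0]
width: 0.501
```

```bash
python3 - <<'E'
from h import *
o=monitor.observe(); print(o["ee_pos"],o["tool_rot"])
ims=[]
for n in("top","scene"):
    c=viewer.capture(n); s=c["pixels"]; np.savez(n+"6.npz",**c)
    a,b=(slice(200,280),slice(110,210)) if n=="top" else (slice(170,250),slice(430,530))
    ims.append(cv2.resize(s[a,b],(400,320),interpolation=cv2.INTER_CUBIC))
    if n=="top":
        P=pts(c); H,S,V=cv2.split(cv2.cvtColor(s,cv2.COLOR_BGR2HSV)); z=P[...,2]
        for t,m in (("shank",(z>.04)&(z<.075)&(S<60)&(V>120)),("tab",((H<6)|(H>174))&(S>170)&(V>80))):
            q=P[m&(abs(P[...,0]-.51)<.03)&(P[...,1]>.26)&(P[...,1]<.42)]; 
            if len(q): print(t,len(q),q.min(0),q.max(0),q.mean(0))
cv2.imwrite("pics/place6.png",np.hstack(ims))
E
```

```text
[0.50963676 0.38321921 0.20492701] [ 3.13744818e+00 -1.92155028e-03  1.60288101e+00]
shank 169 [0.50532331 0.28972973 0.04139715] [0.51990142 0.37042337 0.05929551] [0.51169062 0.32979343 0.05308955]
tab 87 [ 0.50271535  0.36819937 -0.00388953] [0.52560163 0.41407388 0.08942776] [0.51020524 0.38026915 0.07471235]
```

View pics/place6.png

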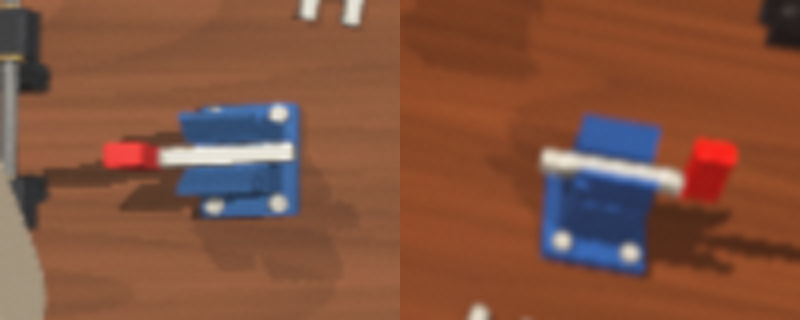

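```bash
python3 - <<'E'
from h import *
c=dict(np.load("top6.npz")); s=c["pixels"];P=pts(c); H,S,V=cv2.split(cv2.cvtColor(s,cv2.COLOR_BGR2HSV)); z=P[...,2]
m=cv2.erode(((z>.03)&(z<.075)&(S<60)&(V>120)).astype(np.uint8),np.ones((2,2)))>0
q=P[m&(abs(P[...,0]-.511)<.01)&(P[...,1]>.26)&(P[...,1]<.38)]
for a in np.arange(.285,.375,.01):
    t=q[(q[:,1]>=a)&(q[:,1]<a+.01)]
    if len(t): print(round(a,3),len(t),np.median(t,0).round(4))
c=dict(np.load("scene6.npz")); s=c["pixels"];P=pts(c); H,S,V=cv2.split(cv2.cvtColor(s,cv2.COLOR_BGR2HSV)); z=P[...,2]
q=P[(z>.03)&(z<.08)&(S<60)&(V>120)&(abs(P[...,0]-.511)<.012)&(P[...,1]>.26)&(P[...,1]<.38)]
for a in np.arange(.285,.375,.01):
    t=q[(q[:,1]>=a)&(q[:,1]<a+.01)]
    if len(t): print("s",round(a,3),len(t),np.median(t,0).round(4),np.percentile(t[:,2],90).round(4))
E
```

```text
0.285 9 [0.5116 0.2917 0.0535]
0.295 16 [0.5118 0.2999 0.0549]
0.305 15 [0.5118 0.3097 0.0551]
0.315 19 [0.51   0.3203 0.0543]
0.325 16 [0.5098 0.3303 0.0547]
0.335 21 [0.51   0.3394 0.0544]
0.345 14 [0.5101 0.3487 0.0541]
0.355 16 [0.51   0.3602 0.0541]
0.365 3 [0.5079 0.3665 0.0542]
s 0.285 5 [0.5143 0.2936 0.0518] 0.0533
s 0.295 23 [0.5147 0.2997 0.053 ] 0.055
s 0.305 19 [0.5122 0.3102 0.0528] 0.0567
s 0.315 16 [0.5083 0.3202 0.0529] 0.0556
s 0.325 18 [0.5073 0.3298 0.0541] 0.0566
s 0.335 18 [0.5078 0.3398 0.0531] 0.0556
s 0.345 15 [0.5069 0.3507 0.0531] 0.0551
s 0.355 16 [0.5133 0.3617 0.0549] 0.057
s 0.365 10 [0.5121 0.3675 0.0524] 0.0552
```

The pin lies fully down: its top is level at 55 mm and its centre is near (511, 330). Next is the guard bar.

>>> arm_command([
  [[-0.2, -1.5, 0.1], [0, 0, 0.01], 0.5],
  [[-0.3, -3.0, 0.1], [0, 0, 0.01], 0.6],
  [[-0.3, -3.5, 0.1], [0, 0, 0.01], 0.65],
  [[-0.3, -3.5, 0.1], [0, 0, 0.01], 0.65],
  [[-0.3, -3.5, 0.1], [0, 0, 0.01], 0.65],
  [[-0.3, -3.5, 0.1], [0, 0, 0.01], 0.65],
  [[-0.3, -3.5, 0.1], [0, 0, 0.01], 0.65],
  [[-0.3, -3.5, 0.1], [0, 0, 0.01], 0.65],
  [[-0.3, -3.5, 0.1], [0, 0, 0.01], 0.65],
  [[-0.3, -3.5, 0.1], [0, 0, 0.01], 0.65],
  [[-0.3, -3.5, 0.1], [0, 0, 0.01], 0.65],
  [[-0.3, -3.5, 0.1], [0, 0, 0.006], 0.65],
  [[-0.3, -3.5, 0.1], [0, 0, 0], 0.65],
  [[-0.3, -3.5, 0.1], [0, 0, 0], 0.65],
  [[-0.3, -3.5, 0.1], [0, 0, 0], 0.65],
  [[-0.3, -2.5, 0], [0, 0, 0], 0.65],
  [[0, -1.3, 0], [0, 0, 0], 0.65],
  [[0, 0, 0], [0, 0, 0], 0.65],
  [[0, 0, 0], [0, 0, 0], 0.65],
])

```text
clock: 10.77
ee_pos: [0.4619, -0.1545, 0.2163]
tool_rot: [-3.14, -0.002, 1.718]
contact_force: [-0.1, 0.6, 0.0]
width: 0.349
```

```bash
python3 - <<'E'
from h import *
o,c=wrist("w7"); print(o["clock"],o["ee_pos"],o["tool_rot"],o["contact_force"]); np.savez("w7.npz",**c)
P=pts(c); H,S,V=cv2.split(cv2.cvtColor(c["pixels"],cv2.COLOR_BGR2HSV)); X=P[...,0];Y=P[...,1];z=P[...,2]
m=(S<100)&(V<150)&(z>.07)&(z<.095)&(X>.42)&(X<.53)&(Y>-.25)&(Y<-.06)
q=P[m]; print(len(q),q.min(0),q.max(0))
F=np.array([[np.cos(.148),np.sin(.148)],[-np.sin(.148),np.cos(.148)]])
f=(q[:,:2]-[.6077,-.1395])@F.T*1000
for a in range(-70,70,10):
    t=(f[:,1]>=a)&(f[:,1]<a+10)
    if t.sum(): print(a,t.sum(),np.percentile(f[t,0],[2,50,98]).round(1),q[t,2].max().round(4))
E
```

```text
10.7667 [ 0.46188615 -0.15448803  0.21632121] [-3.14018466e+00 -1.76266338e-03  1.71803112e+00] [-0.07767462  0.64547511  0.02881782]
2362 [ 0.45146134 -0.21916606  0.07764472] [ 0.52027972 -0.09389762  0.08786193]
-60 254 [-149.5 -134.4 -118.4] 0.0872
-50 172 [-149.5 -140.8 -105.8] 0.0874
-40 117 [-149.4 -143.7 -138.9] 0.0868
-30 117 [-149.4 -143.8 -139. ] 0.0871
-20 124 [-149.4 -144.7 -139.1] 0.0869
-10 121 [-149.3 -143.8 -139.1] 0.0869
0 121 [-149.3 -144.7 -139.2] 0.0872
10 136 [-149.2 -143.8 -138.3] 0.0875
20 141 [-149.2 -143.9 -138.4] 0.0879
30 146 [-149.2 -143.9 -138.4] 0.0876
40 147 [-149.1 -143.9 -138.5] 0.0874
50 704 [-148.2 -122.4  -95.6] 0.0874
60 62 [-147.2 -121.   -95.7] 0.0844
```

View pics/w7.png

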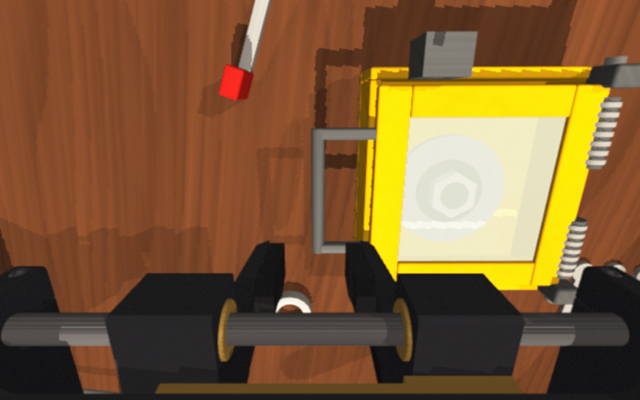

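The bar at (318,190) is in line with the fingers. It measures 144 mm ahead of the fixture origin, where 145 was expected, so its centre is near world (465, −160, 80). I'll descend.

>>> arm_command([
  [[0.1, -0.25, -2.0], [0, 0, 0], 0.65],
  [[0.1, -0.3, -2.5], [0, 0, 0], 0.65],
  [[0.1, 0, -2.5], [0, 0, 0], 0.65],
  [[0, 0, -2.5], [0, 0, 0], 0.65],
  [[0, 0, -2.0], [0, 0, 0], 0.65],
  [[0, 0, -1.5], [0, 0, 0], 0.65],
  [[0, 0, -1.5], [0, 0, 0], 0.65],
  [[0, 0, -1.1], [0, 0, 0], 0.65],
  [[0, 0, 0], [0, 0, 0], 0.65],
  [[0, 0, 0], [0, 0, 0], 0.65],
])

```text
clock: 11.65
ee_pos: [0.4652, -0.1592, 0.0612]
tool_rot: [-3.141, -0.001, 1.721]
contact_force: [-0.1, 0.4, 0.1]
width: 0.35
```

```bash
python3 - <<'E'
from h import *
o,c=wrist("w8"); print(o["clock"],o["ee_pos"],o["tool_rot"],o["contact_force"])
E
```

```text
11.65 [ 0.46520086 -0.15922913  0.06117669] [-3.14082647e+00 -8.54528808e-04  1.72057083e+00] [-0.12501588  0.41140369  0.08910917]
```

View pics/w8.png

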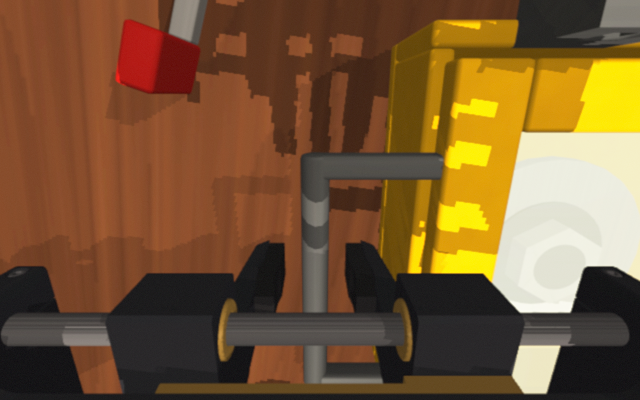

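The bar at (315,260) runs between the fingers. I'll close and read the force.

>>> arm_command([
  [[0, 0, -0.1], [0, 0, 0], 0.8],
  [[0, 0, 0], [0, 0, 0], 0.9],
  [[0, 0, 0], [0, 0, 0], 1],
  [[0, 0, 0], [0, 0, 0], 1],
  [[0, 0, 0], [0, 0, 0], 1],
  [[0, 0, 0], [0, 0, 0], 1],
])

```text
clock: 12.2
ee_pos: [0.4654, -0.1606, 0.0605]
tool_rot: [3.141, 0.0, 1.719]
contact_force: [0.6, 1.9, 1.5]
width: 0.12
```

```bash
cat > plan.py <<'E'
import numpy as np
# bar grip at TCP (x0,z0) angle 0; du along fixture x: 240*(1-cos), dz 240 sin
th=.1485
def d(a0,a1):
    a0,a1=np.radians([a0,a1]); du=24*(np.cos(a0)-np.cos(a1)); dz=24*(np.sin(a1)-np.sin(a0))
    return [round(du*np.cos(th),2),round(du*np.sin(th),2),round(dz,2)]
import sys
A=[float(x) for x in sys.argv[1:]]
for a,b in zip(A,A[1:]): print(a,b,d(a,b))
E
python3 plan.py 0 1 2 3 5 7 9 11 13 15 17 20 23 26 30
```

```text
0.0 1.0 [np.float64(0.0), np.float64(0.0), np.float64(0.42)]
1.0 2.0 [np.float64(0.01), np.float64(0.0), np.float64(0.42)]
2.0 3.0 [np.float64(0.02), np.float64(0.0), np.float64(0.42)]
3.0 5.0 [np.float64(0.06), np.float64(0.01), np.float64(0.84)]
5.0 7.0 [np.float64(0.09), np.float64(0.01), np.float64(0.83)]
7.0 9.0 [np.float64(0.12), np.float64(0.02), np.float64(0.83)]
9.0 11.0 [np.float64(0.14), np.float64(0.02), np.float64(0.82)]
11.0 13.0 [np.float64(0.17), np.float64(0.03), np.float64(0.82)]
13.0 15.0 [np.float64(0.2), np.float64(0.03), np.float64(0.81)]
15.0 17.0 [np.float64(0.23), np.float64(0.03), np.float64(0.81)]
17.0 20.0 [np.float64(0.39), np.float64(0.06), np.float64(1.19)]
20.0 23.0 [np.float64(0.46), np.float64(0.07), np.float64(1.17)]
23.0 26.0 [np.float64(0.52), np.float64(0.08), np.float64(1.14)]
26.0 30.0 [np.float64(0.78), np.float64(0.12), np.float64(1.48)]
```

>>> arm_command([
  [[0, 0, 0.42], [0, 0, 0], 1],
  [[0.01, 0, 0.42], [0, 0, 0], 1],
  [[0.02, 0, 0.42], [0, 0, 0], 1],
  [[0.06, 0.01, 0.84], [0, 0, 0], 1],
  [[0.09, 0.01, 0.83], [0, 0, 0], 1],
  [[0.12, 0.02, 0.83], [0, 0, 0], 1],
  [[0.14, 0.02, 0.82], [0, 0, 0], 1],
  [[0.17, 0.03, 0.82], [0, 0, 0], 1],
  [[0.2, 0.03, 0.81], [0, 0, 0], 1],
  [[0.23, 0.03, 0.81], [0, 0, 0], 1],
  [[0, 0, 0], [0, 0, 0], 1],
])

```text
clock: 13.12
ee_pos: [0.4764, -0.159, 0.1318]
tool_rot: [3.139, 0.001, 1.719]
contact_force: [7.0, 1.6, -4.7]
width: 0.113
```

```bash
python3 - <<'E'
from h import *
o=monitor.observe(); print(o["ee_pos"],o["contact_force"],o["torque"])
c=viewer.capture("scene"); s=c["pixels"]; cv2.imwrite("pics/s9.png",cv2.resize(s[60:280,160:480],(800,550)))
E
python3 plan.py 17 19 21 23 25 27 29 31 33 35 37 39 41 43 45 
```

```text
[ 0.47635934 -0.15895252  0.13179365] [ 6.95093527  1.63053774 -4.66774585] [ 0.24716638 -0.61462038  0.06312841]
17.0 19.0 [np.float64(0.26), np.float64(0.04), np.float64(0.8)]
19.0 21.0 [np.float64(0.28), np.float64(0.04), np.float64(0.79)]
21.0 23.0 [np.float64(0.31), np.float64(0.05), np.float64(0.78)]
23.0 25.0 [np.float64(0.34), np.float64(0.05), np.float64(0.77)]
25.0 27.0 [np.float64(0.36), np.float64(0.05), np.float64(0.75)]
27.0 29.0 [np.float64(0.39), np.float64(0.06), np.float64(0.74)]
29.0 31.0 [np.float64(0.41), np.float64(0.06), np.float64(0.73)]
31.0 33.0 [np.float64(0.44), np.float64(0.07), np.float64(0.71)]
33.0 35.0 [np.float64(0.46), np.float64(0.07), np.float64(0.69)]
35.0 37.0 [np.float64(0.49), np.float64(0.07), np.float64(0.68)]
37.0 39.0 [np.float64(0.51), np.float64(0.08), np.float64(0.66)]
39.0 41.0 [np.float64(0.53), np.float64(0.08), np.float64(0.64)]
41.0 43.0 [np.float64(0.55), np.float64(0.08), np.float64(0.62)]
43.0 45.0 [np.float64(0.58), np.float64(0.09), np.float64(0.6)]
```

View pics/s9.png

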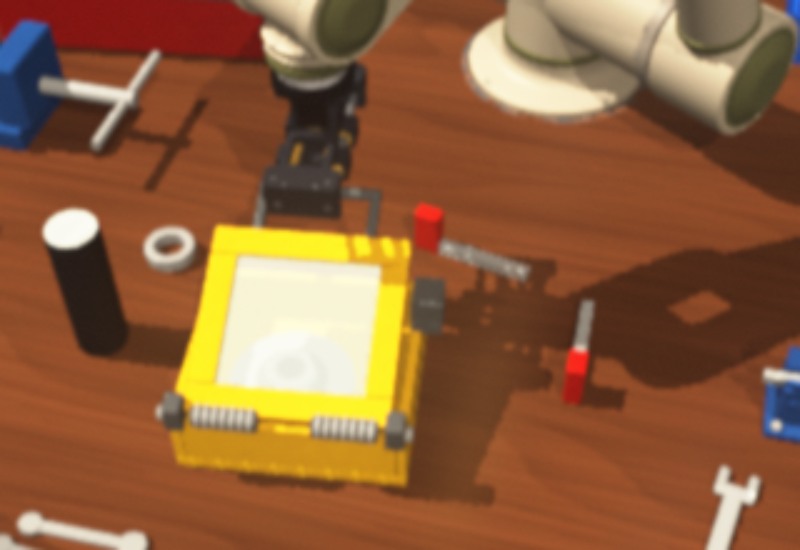

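The guard is lifting at about 17°. The 7 N inward pull shows my arc is about 1 mm too far out, so I'll bias +x slightly and go on to 45°.

>>> arm_command([
  [[0.31, 0.04, 0.8], [0, 0, 0], 1],
  [[0.33, 0.04, 0.79], [0, 0, 0], 1],
  [[0.36, 0.05, 0.78], [0, 0, 0], 1],
  [[0.34, 0.05, 0.77], [0, 0, 0], 1],
  [[0.36, 0.05, 0.75], [0, 0, 0], 1],
  [[0.39, 0.06, 0.74], [0, 0, 0], 1],
  [[0.41, 0.06, 0.73], [0, 0, 0], 1],
  [[0.44, 0.07, 0.71], [0, 0, 0], 1],
  [[0.46, 0.07, 0.69], [0, 0, 0], 1],
  [[0.49, 0.07, 0.68], [0, 0, 0], 1],
  [[0.51, 0.08, 0.66], [0, 0, 0], 1],
  [[0.53, 0.08, 0.64], [0, 0, 0], 1],
  [[0.55, 0.08, 0.62], [0, 0, 0], 1],
  [[0.58, 0.09, 0.6], [0, 0, 0], 1],
  [[0, 0, 0], [0, 0, 0], 1],
])

```text
clock: 14.42
ee_pos: [0.5383, -0.1496, 0.23]
tool_rot: [3.138, -0.001, 1.72]
contact_force: [9.8, 3.1, -11.8]
width: 0.102
```

```bash
cat > ang.py <<'E'
from h import *
o=monitor.observe(); print(o["clock"],o["ee_pos"],o["tool_rot"],"F",o["contact_force"],"T",o["torque"],"w",o["width"])
th=.1485; e=np.array([np.cos(th),np.sin(th)])
g=o["ee_pos"]+Ro.from_euler("xyz",o["tool_rot"]).as_matrix()@[0,0,-.0195]
u=(g[:2]-np.array([.6077,-.1395]))@e+ -.001; 
v=(g[:2]-np.array([.6077,-.1395]))@[-e[1],e[0]]
print("r",np.hypot(u-.095,g[2]-.08),"tcp angle",np.degrees(np.arctan2(g[2]-.08,.095-u)),"lat",v)
ims={}
for n in("top","scene"):
    c=viewer.capture(n); np.savez(n+"a.npz",**c); s=c["pixels"]; P=pts(c); H,S,V=cv2.split(cv2.cvtColor(s,cv2.COLOR_BGR2HSV))
    U=(P[...,:2]-[.6077,-.1395])@e-.095+.001; L=(P[...,:2]-[.6077,-.1395])@[-e[1],e[0]]; zz=P[...,2]-.08
    m=(H>20)&(H<32)&(S>120)&(abs(L)<.094)&(zz>.03)&(U>-.22)&(U<.08)&(c["depth"]>0)
    m=cv2.erode(m.astype(np.uint8),np.ones((3,3)))>0
    if m.sum()>20:
        u_,z_=-U[m],zz[m]
        A=np.c_[u_,z_]; mu=A.mean(0); w=np.linalg.svd(A-mu)[2][0]; w=w*np.sign(w[1])
        print(n,m.sum(),"plane angle",np.degrees(np.arctan2(w[1],w[0])),"centroid dir",np.degrees(np.arctan2(mu[1],mu[0])))
    ims[n]=s
cv2.imwrite("pics/ang_%d.png"%int(o["clock"]*10),np.hstack([cv2.resize(ims["top"][100:300,260:460],(400,400)),cv2.resize(ims["scene"][80:280,180:380],(400,400))]))
E
python3 ang.py; python3 plan.py 45 47 49 51 53 55 57 59 61 63 65 67 69 71 73 75; ls pics/ang*
```

```text
14.4167 [ 0.53834464 -0.14957411  0.23003721] [ 3.13848036e+00 -6.76122229e-04  1.71973193e+00] F [  9.82250679   3.05656843 -11.82652825] T [ 0.3102608  -1.13122592  0.00858297] w 0.10174347869248822
r 0.23737398674924506 tcp angle 45.57926415430371 lat 0.00028501356392451524
top 198 plane angle 46.37435825531663 centroid dir 51.90192732222314
scene 1697 plane angle 45.88552174539644 centroid dir 49.3027661257549
45.0 47.0 [np.float64(0.6), np.float64(0.09), np.float64(0.58)]
47.0 49.0 [np.float64(0.62), np.float64(0.09), np.float64(0.56)]
49.0 51.0 [np.float64(0.63), np.float64(0.09), np.float64(0.54)]
51.0 53.0 [np.float64(0.65), np.float64(0.1), np.float64(0.52)]
53.0 55.0 [np.float64(0.67), np.float64(0.1), np.float64(0.49)]
55.0 57.0 [np.float64(0.69), np.float64(0.1), np.float64(0.47)]
57.0 59.0 [np.float64(0.7), np.float64(0.11), np.float64(0.44)]
59.0 61.0 [np.float64(0.72), np.float64(0.11), np.float64(0.42)]
61.0 63.0 [np.float64(0.73), np.float64(0.11), np.float64(0.39)]
63.0 65.0 [np.float64(0.74), np.float64(0.11), np.float64(0.37)]
65.0 67.0 [np.float64(0.76), np.float64(0.11), np.float64(0.34)]
67.0 69.0 [np.float64(0.77), np.float64(0.11), np.float64(0.31)]
69.0 71.0 [np.float64(0.78), np.float64(0.12), np.float64(0.29)]
71.0 73.0 [np.float64(0.79), np.float64(0.12), np.float64(0.26)]
73.0 75.0 [np.float64(0.8), np.float64(0.12), np.float64(0.23)]
pics/ang_144.png
```

```bash
python3 - <<'E'
from h import *
o,c=wrist("w10"); print(o["contact_force"],o["width"])
E
```

```text
[ 10.22118354   2.2015774  -13.0341209 ] 0.1036835453792404
```

View pics/w10.png

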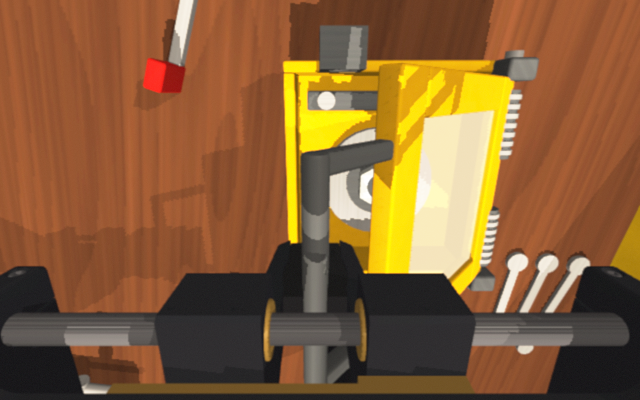

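View pics/ang_144.png

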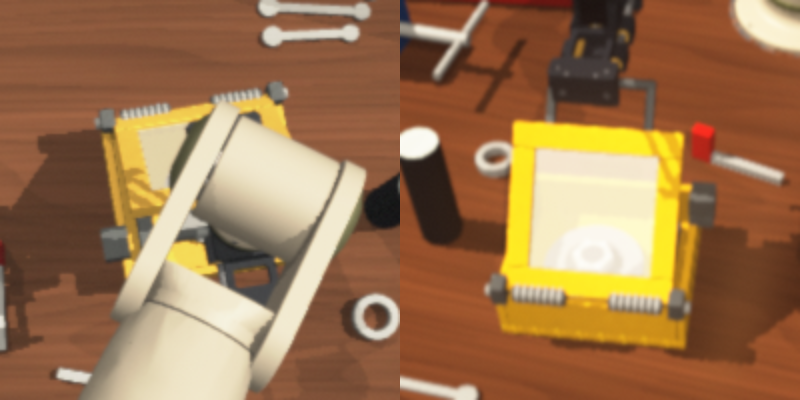

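The grip is sound and the guard reads about 46° both by camera and by TCP. I'll shift about 3 mm inwards along the radius to relieve the pull, and go on to about 61°.

>>> arm_command([
  [[0.65, 0.1, 0.53], [0, 0, 0], 1],
  [[0.67, 0.1, 0.51], [0, 0, 0], 1],
  [[0.68, 0.1, 0.49], [0, 0, 0], 1],
  [[0.68, 0.1, 0.49], [0, 0, 0], 1],
  [[0.67, 0.1, 0.49], [0, 0, 0], 1],
  [[0.69, 0.1, 0.47], [0, 0, 0], 1],
  [[0.7, 0.11, 0.44], [0, 0, 0], 1],
  [[0.72, 0.11, 0.42], [0, 0, 0], 1],
  [[0, 0, 0], [0, 0, 0], 1],
])

```text
clock: 15.32
ee_pos: [0.592, -0.1415, 0.2677]
tool_rot: [-3.141, -0.001, 1.72]
contact_force: [3.9, 1.9, -10.5]
width: 0.1
```

```bash
python3 ang.py
```

```text
15.3167 [ 0.59197727 -0.14147317  0.26765252] [-3.14107130e+00 -1.27154144e-03  1.71952387e+00] F [  3.88132658   1.889935   -10.5172349 ] T [ 0.17588823 -0.29365185  0.00142188] w 0.10023902775863665
r 0.2354112005911754 tcp angle 61.63757093901814 lat 0.000350010532190169
top 30 plane angle 80.64965924271235 centroid dir 63.86691135092837
scene 1833 plane angle 62.132957589955446 centroid dir 65.60888148631022
```

>>> arm_command([
  [[0.73, 0.11, 0.34], [0, 0, 0], 1],
  [[0.74, 0.11, 0.32], [0, 0, 0], 1],
  [[0.75, 0.11, 0.3], [0, 0, 0], 1],
  [[0.75, 0.11, 0.28], [0, 0, 0], 1],
  [[0.75, 0.11, 0.26], [0, 0, 0], 1],
  [[0.7, 0.1, 0.24], [0, 0, 0], 1],
  [[0.5, 0.08, 0.15], [0, 0, 0], 1],
  [[0.25, 0.04, 0.06], [0, 0, 0], 1],
  [[0, 0, 0], [0, 0, 0], 1],
  [[0, 0, 0], [0, 0, 0], 1],
])

```text
clock: 16.25
ee_pos: [0.6422, -0.1339, 0.2864]
tool_rot: [-3.139, -0.002, 1.719]
contact_force: [3.2, 3.4, -17.3]
width: 0.096
```

```bash
python3 ang.py; ls pics/ang*
```

```text
16.25 [ 0.64224746 -0.1338715   0.28635428] [-3.13912722e+00 -1.99725813e-03  1.71922907e+00] F [  3.18594747   3.41239936 -17.31042621] T [ 0.39805927 -0.2456259  -0.02085795] w 0.09628521477021379
r 0.2339342856755645 tcp angle 74.89721180058764 lat 0.00041613707724142394
scene 1483 plane angle 75.04887701974614 centroid dir 78.91239910898916
pics/ang_144.png
pics/ang_153.png
pics/ang_162.png
```

The guard reads 75° by both camera (75.0) and TCP (74.9). I'll check the grip before easing back.

```bash
python3 - <<'E'
from h import *
o,c=wrist("w11"); print(o["contact_force"],o["width"])
E
```

```text
[  3.45756449   3.39254424 -16.17123446] 0.09306619643966746
```

View pics/w11.png

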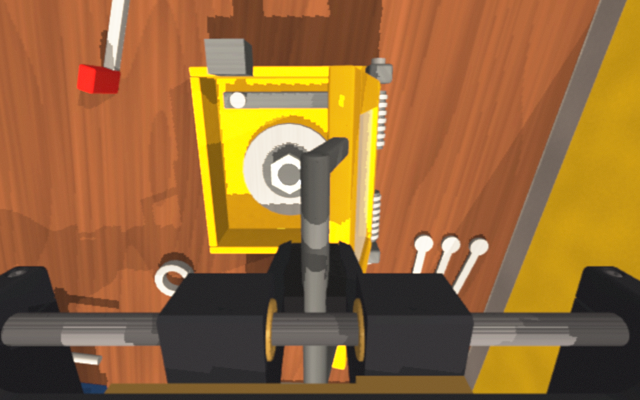

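View pics/ang_162.png

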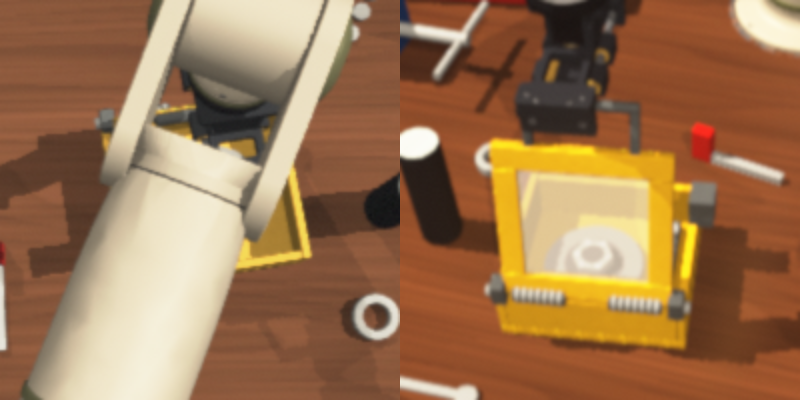

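```bash
cat > bar.py <<'E'
from h import *
o,c=wrist("w_bar"); P=pts(c)
R=Ro.from_euler("xyz",o["tool_rot"]).as_matrix()
for v in (180,200,220,235):
    row=(P[v,300:332]-o["ee_pos"])@R   # tool coords
    d=row[np.abs(row[:,2])<.08]
    if len(d): print(v,len(d),"tool y",d[:,1].min().round(4),d[:,1].max().round(4),"x",np.median(d[:,0]).round(4),"nearest tool z",d[:,2].min().round(4), "=> bar centre z",(d[:,2].min()+.006).round(4))
print(o["contact_force"],o["width"])
E
python3 bar.py
```

```text
180 32 tool y -0.006 0.0087 x 0.0508 nearest tool z -0.0328 => bar centre z -0.0268
200 31 tool y -0.0061 0.0089 x 0.0429 nearest tool z -0.0327 => bar centre z -0.0267
220 31 tool y -0.0058 0.0091 x 0.0345 nearest tool z -0.032 => bar centre z -0.026
235 31 tool y -0.0059 0.0092 x 0.0282 nearest tool z -0.0324 => bar centre z -0.0264
[  3.84970653   4.14286066 -17.55392206] 0.09250830274119341
```

The bar sits securely, about 25 mm behind the finger ends, having rolled a little between the pads. The loads are modest. Now I'll ease back.

```bash
python3 plan.py 75 74 72.5 71 69.5 68 66.5 65 63.5 62 60.5 59 58 57 
```

```text
75.0 74.0 [np.float64(-0.4), np.float64(-0.06), np.float64(-0.11)]
74.0 72.5 [np.float64(-0.6), np.float64(-0.09), np.float64(-0.18)]
72.5 71.0 [np.float64(-0.59), np.float64(-0.09), np.float64(-0.2)]
71.0 69.5 [np.float64(-0.58), np.float64(-0.09), np.float64(-0.21)]
69.5 68.0 [np.float64(-0.58), np.float64(-0.09), np.float64(-0.23)]
68.0 66.5 [np.float64(-0.57), np.float64(-0.09), np.float64(-0.24)]
66.5 65.0 [np.float64(-0.57), np.float64(-0.08), np.float64(-0.26)]
65.0 63.5 [np.float64(-0.56), np.float64(-0.08), np.float64(-0.27)]
63.5 62.0 [np.float64(-0.55), np.float64(-0.08), np.float64(-0.29)]
62.0 60.5 [np.float64(-0.54), np.float64(-0.08), np.float64(-0.3)]
60.5 59.0 [np.float64(-0.54), np.float64(-0.08), np.float64(-0.32)]
59.0 58.0 [np.float64(-0.35), np.float64(-0.05), np.float64(-0.22)]
58.0 57.0 [np.float64(-0.35), np.float64(-0.05), np.float64(-0.23)]
```

>>> arm_command([
  [[0, 0, 0], [0, 0, 0], 1],
  [[-0.4, -0.06, -0.11], [0, 0, 0], 1],
  [[-0.6, -0.09, -0.18], [0, 0, 0], 1],
  [[-0.59, -0.09, -0.2], [0, 0, 0], 1],
  [[-0.58, -0.09, -0.21], [0, 0, 0], 1],
  [[-0.58, -0.09, -0.23], [0, 0, 0], 1],
  [[-0.57, -0.09, -0.24], [0, 0, 0], 1],
  [[0, 0, 0], [0, 0, 0], 1],
])

```text
clock: 17.12
ee_pos: [0.6089, -0.1389, 0.2749]
tool_rot: [3.142, -0.002, 1.719]
contact_force: [7.6, 4.8, -18.0]
width: 0.098
```

```bash
python3 ang.py; python3 bar.py
```

```text
17.1167 [ 0.6089091  -0.13887932  0.27494839] [ 3.14156705e+00 -1.97875133e-03  1.71910203e+00] F [  7.64670412   4.76454802 -18.00839642] T [ 0.66309418 -1.21486981  0.00586109] w 0.09765171948457281
r 0.23443255800976523 tcp angle 66.17095505112702 lat 0.0003963722870687477
scene 1797 plane angle 66.66310893018243 centroid dir 70.39256652333205
180 30 tool y -0.006 0.0051 x 0.0507 nearest tool z -0.0325 => bar centre z -0.0265
200 30 tool y -0.0062 0.0053 x 0.0428 nearest tool z -0.0323 => bar centre z -0.0263
220 29 tool y -0.0058 0.0055 x 0.0344 nearest tool z -0.0319 => bar centre z -0.0259
235 27 tool y -0.0059 0.005 x 0.0281 nearest tool z -0.0335 => bar centre z -0.0275
[  6.82960943   4.55265623 -16.33901113] 0.09822971283844135
```

>>> arm_command([
  [[-0.52, -0.08, -0.3], [0, 0, 0], 1],
  [[-0.52, -0.08, -0.31], [0, 0, 0], 1],
  [[-0.52, -0.08, -0.32], [0, 0, 0], 1],
  [[-0.53, -0.08, -0.33], [0, 0, 0], 1],
  [[-0.52, -0.08, -0.33], [0, 0, 0], 1],
  [[-0.35, -0.05, -0.22], [0, 0, 0], 1],
  [[-0.25, -0.04, -0.15], [0, 0, 0], 1],
  [[0, 0, 0], [0, 0, 0], 1],
  [[0, 0, 0], [0, 0, 0], 1],
])

```text
clock: 18.02
ee_pos: [0.5776, -0.1438, 0.2578]
tool_rot: [3.138, 0.0, 1.719]
contact_force: [4.9, 6.5, -6.8]
width: 0.098
```

```bash
python3 ang.py; python3 bar.py
```

```text
18.0167 [ 0.57755278 -0.14375682  0.25775662] [3.13819664e+00 6.49768055e-05 1.71909468e+00] F [ 4.88445451  6.53130031 -6.77268786] T [ 0.85299316 -0.78741762  0.00342989] w 0.09842285435110128
r 0.23434009377469345 tcp angle 57.325710075902556 lat 0.0002517379673438592
scene 1842 plane angle 58.10051773498169 centroid dir 61.65447837382628
180 30 tool y -0.006 0.0052 x 0.0509 nearest tool z -0.0332 => bar centre z -0.0272
200 30 tool y -0.0061 0.0053 x 0.0429 nearest tool z -0.0328 => bar centre z -0.0268
220 30 tool y -0.0063 0.0055 x 0.0348 nearest tool z -0.0333 => bar centre z -0.0273
235 29 tool y -0.0064 0.0051 x 0.0283 nearest tool z -0.0329 => bar centre z -0.0269
[ 3.58563252  6.19108781 -6.07547674] 0.09442552593512438
```

>>> arm_command([
  [[-0.17, 0.0, -0.11], [0, 0, 0], 1],
  [[-0.17, 0.0, -0.12], [0, 0, 0], 1],
  [[0, 0, 0], [0, 0, 0], 1],
  [[0, 0, 0], [0, 0, 0], 1],
  [[0, 0, 0], [0, 0, 0], 1],
  [[0, 0, 0], [0, 0, 0], 1],
  [[0, 0, 0], [0, 0, 0], 1],
  [[0, 0, 0], [0, 0, 0], 1],
])

```text
clock: 18.83
ee_pos: [0.5743, -0.1443, 0.2556]
tool_rot: [3.138, 0.001, 1.719]
contact_force: [4.0, 3.6, -7.0]
width: 0.093
```

```bash
python3 ang.py; python3 - <<'E'
from h import *
o=monitor.observe(); print(abs(o["qd"]).max())
c=viewer.capture("scene"); cv2.imwrite("pics/fin.png",c["pixels"])
E
```

```text
18.8333 [ 0.57431559 -0.14425016  0.25559595] [3.13810700e+00 1.09479959e-03 1.71886061e+00] F [ 4.02021937  3.64798402 -7.04138762] T [ 0.53741394 -0.76791565 -0.05471883] w 0.09302748681383174
r 0.23432293948352392 tcp angle 56.36611060717385 lat 0.00026288592764631504
scene 1846 plane angle 57.22570879001767 centroid dir 60.668329480937935
0.0013015786454347224
```

View pics/fin.png

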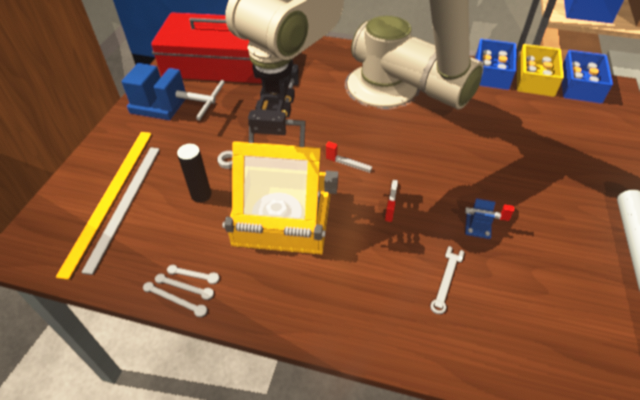

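The guard is held at about 57° at (278,190), the pin is in the rest at (487,213), and the bystanders are where they were. The arm is still, so I'll hand in.

```bash
python3 -c "
from cell import robot; print(robot.finish_job())"
```

```text
the job is handed in; nothing more can be done
None
```

The job is handed in at about 19 s of the 64 s allowed. The pin is in the rest and the arm is holding the guard steady at about 57°.

- **Pin:** I drew it about 9 cm out of the bore, laid it in the blue rest's notch and let go. Depth checks show it fully down: its top is level at about 55 mm and its centre is within about 2 mm of the notch centre.
- **Guard:** I raised it by its bar to 75°, which the camera read as 75.0° and the arm pose as 74.9°. It never swung upright. I then eased it back past the balance point and held it.
- **Final angle:** the camera reads 57.2° and the arm pose 56.4°. The gap is because the bar sits about 7 mm deeper in the fingers than the arm-pose figure assumes. The arm is still (joint speeds around 0.001 rad/s).
- **Forces:** the wrist force stayed at about 20 N or less in every reading I took, mostly from an arc 1–2 mm too wide, and it was about 9 N at the end.
- **Reading that disagreed:** the gripper opening on the 12 mm bar drifted from 10.6 mm to about 8 mm. The wrist pictures up to the 75° point show the bar firmly held, and the wrist depth readings on the way back down put it still between the pads.
- **Other objects:** in the last picture the can, wrench, collar and the two look-alike pins appear where they started, judged by eye.

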